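# Index a cover flange on its deburring fixture and bolt it

### The job

The round cover flange sits loose on the spigot of the deburring fixture with its notch pointing the wrong way. Turn it by pushes at its edge until the notch in its rim faces the sliding locating bolt, then push the bolt home into the notch by its knob: lean on it with about 15 N for half a second, so that the tapered nose takes out all the play, but do not ram it. Leave the flange flat on its seat with the bolt home, and the other things on the bench where they are.

Things in the scene. Friction and masses are not known exactly. Their poses are not given: they have to be found in the camera images.
- fixture: Deburring fixture screwed to the bench: grey plate 150 x 206 x 14 mm, on it a round seat 88 mm across (top 18 mm above the bench). Origin: on the spigot's axis at bench height, z up. On its -y side, 77 to 122 mm from that axis, stands the bolt guide, 43 mm wide, up to 43 mm above the bench, a thin dark line along its top. The bolt slides in it along the fixture's y axis, at the spigot.
- spigot_top (a point): Middle of the flat top of the fixture's steel spigot, 48 mm across, 37.5 mm above the bench (the screw head on it ends at 43 mm). The flange turns about it. Mind the open guard frame between robot and bench, 0.33 m ahead of the robot: a rail up to 47 mm above the bench, a post at its left end (0.46 m to the left), a narrow clear pane at its right end (0.33 to 0.47 m to the right).
- flange: Loose aluminium cover flange, 0.4 to 0.8 kg, its bore over the spigot (1 mm play all round): disc 100 mm across, 14 mm thick (top 32 mm above the bench), hub ring 65 mm across up to 38 mm, three ears with upright bosses reaching 71 mm from the centre. Origin: centre of the underside, z up. Axes parallel to the fixture's when the notch (on its own -y side) faces the bolt. Turns under 1 to 6 N at a boss.
- notch (a point): Middle of the mouth of the tapered notch in the flange's rim, 50 mm from the flange's centre, at half its thickness. Notch 17 mm wide at the rim, 16 mm deep, each side sloping in by 18 degrees.
- boss_0 (a point): Top centre of an upright round boss on an ear of the flange: 19 mm across, 34 mm tall, 20 mm of it above the disc, top 52 mm above the bench, axis 58 mm from the flange's centre, 60 degrees anticlockwise (from above) of the notch.
- boss_1 (a point): The same on the ear opposite the notch.
- boss_2 (a point): The same on the ear 60 degrees clockwise of the notch.
- index_bolt (a joint): Slide of the steel locating bolt, m: 0 = drawn back (tip 74.5 mm from the spigot's axis, clear of the ears), growing towards the flange; it starts at 0 to 0.003. Seated in the notch at 0.0375 to 0.039; stopped by the plain rim at about 0.0245; end of travel 0.041. It rubs with about 4 N and stays where it is left; to turn the flange into line it needs 5 to 10 N more.
- bolt_nose (a point): Middle of the tip of the bolt's nose, 25 mm above the bench. Tip 8.6 mm wide, widening by 18 degrees a side to the bar of 18 x 12 mm; it enters and centres the notch if the notch's mouth is within about 4 mm (4 degrees) of straight ahead.
- bolt_knob (a point): Middle of the outer end face of the bolt's black round knob (26 mm across, 15 mm long, 12 to 38 mm above the bench, beyond the plate's edge over bare bench). Push it along the fixture's +y axis; 15 N here, less the rubbing, wedges the notch's two sides with 15 to 30 N together.
- abrasive_stone: Bystander: two-grit dressing stone, 24 x 100 x 22 mm, lying on the bench beside the fixture. Origin: centre of the underside.
- marker: Bystander: marker pen, 17 x 128 x 16 mm, lying beside the plate, on the side away from the bolt. Origin: centre of the underside.
- cover_casting_1: Bystander: small square die-cast cover, 65 x 91 x 28 mm, on the bench at the right. Origin: centre of the underside.
- cover_casting_3: Bystander: small square die-cast cover, 64 x 82 x 38 mm, at the back left. Origin: centre of the underside.
- calliper: Bystander: steel calliper, 72 x 225 x 9 mm, at the front right. Origin: centre of the underside.
- deburring_tool: Bystander: blue-handled deburring tool, 16 x 173 x 18 mm, at the right. Origin: centre of the underside.

How it is judged:
On the way, in this order (a step that is already met when the one before it is completed fails the run):
1. the notch has been turned to face the bolt (its mouth within 4.5 mm of the bolt's line) (x of notch in the frame of fixture between -0.0045 and 0.0045 m and y of notch in the frame of fixture below 0 m), for 0.2 s.
2. the bolt is home in the notch (slide past 36.8 mm) and presses on its sides with at least 10 N together (value of joint index_bolt above 0.0368 m and contact force between index_bolt and flange above 10 N), for 0.3 s.
At the end, for the whole second after the job is handed in: The bolt stands home in the notch (slide past 36.8 mm), the notch's mouth is within 2 mm of the bolt's line, and the flange lies flat on its seat (underside within 3.5 mm, tilt under 0.03 rad), at rest (value of joint index_bolt above 0.0368 m and x of notch in the frame of fixture between -0.002 and 0.002 m and y of notch in the frame of fixture below 0 m and height (world z) of flange below 0.0215 m and angle between flange's own z axis and vertical below 0.03 rad and linear speed of flange below 0.01 m/s); the robot touches nothing.
It fails at once if the bolt is rammed: more than 45 N on the notch's sides together (well over 20 N at the knob) (contact force between index_bolt and flange above 45 N).
It fails at once if the flange is lifted or tipped off its seat (height (world z) of flange above 0.026 m or angle between flange's own z axis and vertical above 0.15 rad).
It fails at once if a bystander is moved by more than 20 mm (distance of any of abrasive_stone, marker, cover_casting_1, cover_casting_3, calliper, deburring_tool from where it was at the start of the episode above 0.02 m).
It also fails if it takes over 67 s, if anything falls off the work surface, if the arm or the gripper's body presses on something with over 40 N, if the wrist force passes 120 N, or if a joint passes its speed limit or range.

### The arm

A 6-joint arm with a two-finger parallel gripper is mounted at the origin on a cart in front of the work surface, level with it; the furniture and walls round the work are solid. World frame = base frame: x ahead of the robot, y to its left, z up, the work surface at z = 0. Lengths are in m, angles in rad, forces in N, time in s.
With the tool pointing down it reaches from about 0.375 to 0.975 m from the base axis. Payload 3.8 kg.
Tool frame: the origin (TCP) lies at the very end of the fingers, on their centre line; the grasp point (between the pads) lies 19 mm behind it; z points along the fingers, y is the line along which they close (so a half turn about z gives the same grasp; the last joint's range is limited). The gripper opens to 85 mm and grips with 20 to 120 N. Pads are 22 mm wide; open, the fingers measure 114 mm over their backs; the gripper's body (76 mm by 85 mm) begins 54 mm behind the grasp point. The pads swing forward as they close: fully open they stand 13 mm farther back than shut.
Start: joints at [-0.037, 0.264, 1.604, -0, 1.274, -0.037], TCP at [0.675, -0, 0.231] pointing down, gripper open.
Joint ranges: [-2.63, 2.63], [-0.94, 2.18], [0.31, 2.57], [-1.31, 4.45], [0, 2.66], [-2.55, 2.55]. Speed limits (rad/s): [2.57, 2.57, 3.14, 3.14, 3.14, 3.14].

### API

Orientations are given as a rotation vector (axis times angle).
In Python, from workcell import read_state, read_camera, calibration, finish_job gives the robot as it stands.
- The arm moves only by the tool step_arm, never from a script. Its argument "commands" is a list of rows, each an object of numbers: "fingers": the gripper's target within -1 to 1 (shut at 1, half-way at 0, fully open at -1); "dx", "dy", "dz": the shift along the tool's x, y, z in m; "roll": the turn about the tool's z in degrees. In form: [{"fingers": .., "dx": .., "dy": .., "dz": .., "roll": ..}, ...]. A call has 1 to 8 rows; each row is the pose to reach, as a shift and turn from the pose commanded when the call began, along the tool's axes at that moment; what a row does not reach only later rows make up. A row lasts 1/8 s, in which the tool goes at most 62.5 mm and 10.7 degrees, less where a joint would pass 70% of its speed; a pose out of reach is approached as far as the arm can. A call with a gripper value outside its range is refused whole. The fingers move at their own pace and stop on an object; "squeeze" is the grip in N (left out, the last holds). Time passes only in rows, so rows that repeat a pose let the fingers close. It gives the time, the measured TCP pose, the force, the opening and the grip force at its end, in the units of the state.
- read_state(): the state, without advancing time (a new reading comes with each control period).
- read_camera(name): name is "side" or "top" or "wrist"; returns (picture, depth): 400x640x3 uint8, blue, green, red; 400x640 float32, m along the optical axis (not along the pixel's ray), 0 where there is no reading.
- calibration(name): a dict with "intrinsics" (3x3 intrinsics, pixels), "k1" (the pictures are not rectified: a ray, as slopes to the right and down, at radius r is drawn at 1 + k1 r^2 times it, then the intrinsics apply), "world_to_cam" (4x4, takes a point from world to camera coordinates). Camera axes: x right, y up, looking along -z (the intrinsics and any distortion apply to the point x, -y, -z); pixel columns grow to the right and rows downward; lengths in m; the calibration is good to about 2 mm. A picture is of the moment at which its call begins: read the wrist's pose just before it. calibration takes no time and is no camera call; for the wrist camera it gives the pose at the moment of the call.
- finish_job(): hands the job in; it is judged then, once.
The state is a dict: "time": time; "q": joint angles; "joint_vel": joint speeds; "joint_torque": joint torques, N m; "tool_pos": TCP position; "tcp_rot": TCP orientation; "wrist_force": force on the tool from outside, world axes, zero at the start; "torque": the same for the moment, N m; "width": opening from 0.0 (shut) to 1.0 (fully open); "grip_force": force on a finger pad.
Only numpy, scipy, OpenCV 4.12 (cv2) and the standard library are available. Lean on these libraries where they do the work, as an engineer would, in place of code of your own. Each camera call takes 0.05 s, during which the arm holds its last target. There are 200 camera calls.

## Working session

There is one attempt and no reset: what is moved stays moved. The work goes in short steps, Python scripts to look and compute and a tool call to move; the robot and the scene stay as the last step left them, time stands still between calls to the robot, and variables do not carry over. Pictures are saved under pics/ and viewed, at most 10 in all, crops included, and the job is handed in when it is done.

Besides the shell and the picture viewer there is one more tool, called after "Request:" as name([rows], argument=value, ...), one row to a line, values as JSON. step_arm: Moves the arm, as the interface text tells. Its arguments: {"type":"object","properties":{"commands":{"type":"array","items":{"type":"object","properties":{"fingers":{"type":"number"},"dx":{"type":"number"},"dy":{"type":"number"},"dz":{"type":"number"},"roll":{"type":"number"}}}},"squeeze":{"type":"number"}},"required":["commands"]}

```bash
mkdir -p pics; cat > h.py <<'E'
import numpy as np, cv2
from workcell import *
def ray(cal,u,v):
    K=np.array(cal["intrinsics"]);k1=cal["k1"];W=np.array(cal["world_to_cam"])
    d=np.array([(u-K[0,2])/K[0,0],(v-K[1,2])/K[1,1]]);s=d.copy()
    for _ in range(30): s=d/(1+k1*(s@s))
    R=W[:3,:3];o=-R.T@W[:3,3]
    return o,R.T@np.array([s[0],-s[1],-1.0])
def onz(cal,u,v,z):
    o,d=ray(cal,u,v);return o+d*(z-o[2])/d[2]
def atdepth(cal,u,v,dep):
    o,d=ray(cal,u,v);return o+d*dep
def proj(cal,p):
    K=np.array(cal["intrinsics"]);W=np.array(cal["world_to_cam"])
    c=W[:3,:3]@p+W[:3,3];s=np.array([c[0],-c[1]])/-c[2];s=s*(1+cal["k1"]*(s@s))
    return K[0,0]*s[0]+K[0,2],K[1,1]*s[1]+K[1,2]
E
python3 - <<'E'
from h import *
for n in("top","side","wrist"):
    c=calibration(n);im,d=read_camera(n);cv2.imwrite(f"pics/{n}0.png",im);np.savez(f"{n}0.npz",im=im,d=d)
    W=np.array(c["world_to_cam"]);print(n,-W[:3,:3].T@W[:3,3],np.array(c["intrinsics"])[0,0],c["k1"])
s=read_state();print(s)
E
```

```text
top [0.41309384 0.00221171 1.22594438] 451.9127280521183 -0.06928652276716535
side [0.27514541 1.0879106  0.88886115] 485.91004063569835 -0.05022341962698302
wrist [0.67518795 0.0833919  0.37270068] 358.5868923102272 -0.06122001378974265
{'time': 0.15, 'q': array([-3.69252457e-02,  2.64612934e-01,  1.60509132e+00,  1.48448184e-05,
        1.27367818e+00, -3.69006501e-02]), 'joint_vel': array([ 1.32253583e-03, -1.66895083e-03, -4.34702791e-03, -2.23552264e-03,
        3.33048476e-05, -1.39311912e-03]), 'joint_torque': array([-4.44535381e-04, -5.15905774e+01, -3.67958951e+01, -2.06692371e-04,
        8.09489022e-03,  2.50629785e-05]), 'tool_pos': array([6.74425627e-01, 7.26714041e-06, 2.30209138e-01]), 'tcp_rot': array([-2.22053908e+00, -2.22047478e+00,  1.89609438e-03]), 'wrist_force': array([ 0.13681157, -0.04045154, -0.01799584]), 'torque': array([-0.03791178,  0.00891965,  0.00525724]), 'grip_force': 0.0, 'width': 1.0007368125548315}
```

View pics/top0.png

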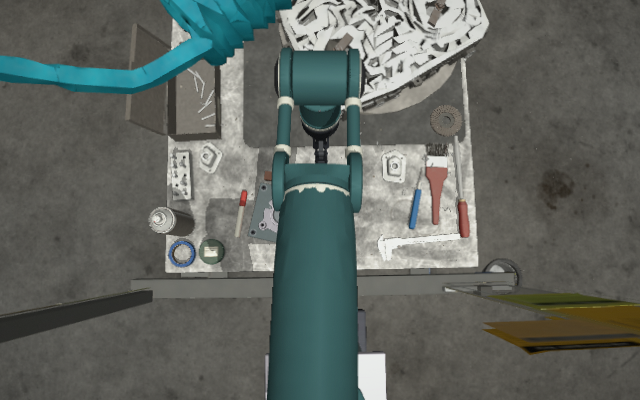

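View pics/wrist0.png

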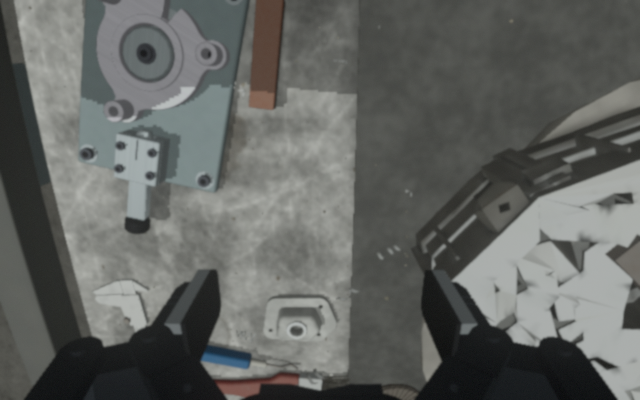

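The wrist picture shows the flange centred at about (146,53), bosses at (210,53) and (117,110), the bolt guide at (138,158) and the knob at (137,225). The notch looks to be at the upper right, about (178,18). I'll enlarge that area and measure it.

```bash
python3 - <<'E'
from h import *
c=calibration("wrist");im=np.load("wrist0.npz")["im"];d=np.load("wrist0.npz")["d"]
cv2.imwrite("pics/w0crop.png",cv2.resize(cv2.convertScaleAbs(im[0:250,60:300],alpha=1.3),None,fx=2.4,fy=2.4,interpolation=cv2.INTER_CUBIC))
for n,u,v,z in[("spig",146,53,.043),("bossR",210,53,.052),("bossL",117,110,.052),("guide",138,158,.043),("knob",137,225,.03),("knobend",137,233,.025),("stone",263,105,.022)]:
    print(n,onz(c,u,v,z).round(4),atdepth(c,u,v,d[v,u]).round(4))
s=np.load("side0.npz")["im"];cs=calibration("side");print(proj(cs,onz(c,146,53,.043)))
E
```

```text
spig [0.5223 0.1044 0.043 ] [0.5218 0.1044 0.0419]
bossR [0.5817 0.1027 0.052 ] [0.5758 0.104  0.0316]
bossL [0.4931 0.0566 0.052 ] [0.4852 0.0554 0.0381]
guide [0.501  0.0107 0.043 ] [0.4997 0.0102 0.0405]
knob [ 0.481  -0.0641  0.03  ] [ 0.4839 -0.062   0.035 ]
knobend [ 0.4766 -0.0757  0.025 ] [ 0.483  -0.0705  0.0363]
stone [0.6199 0.0572 0.022 ] [0.6198 0.0572 0.0214]
(np.float64(331.92122073860634), np.float64(226.2470454911277))
```

View pics/w0crop.png

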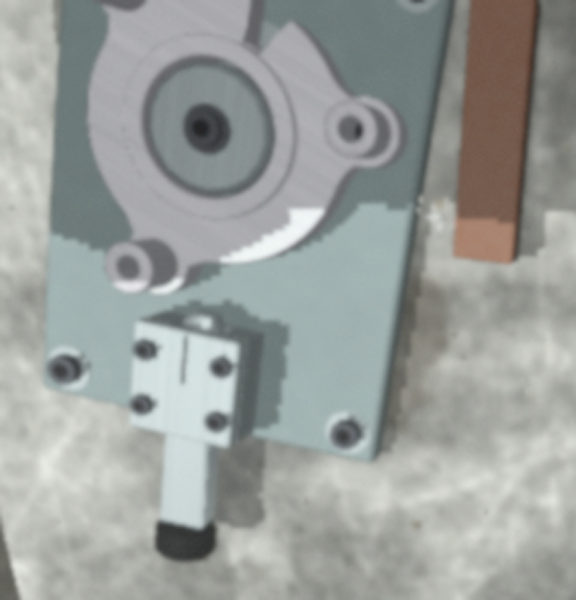

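View pics/side0.png

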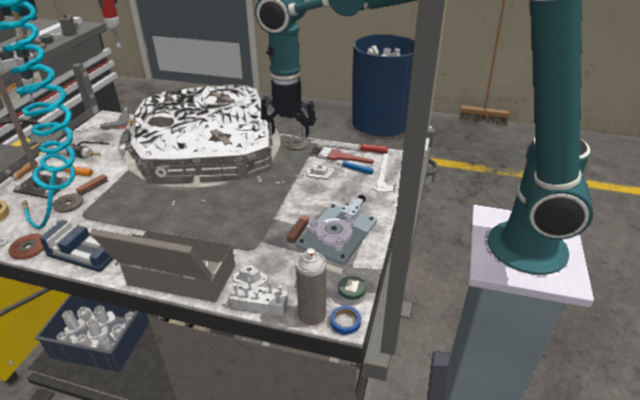

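The enlargement shows the notch at the upper right, roughly 59° in world terms. The bosses sit at about -1°, 119° and 239°, and the bolt direction is about 257°, so the flange needs about 162° clockwise.

Plan:
1. Straddle the hub with open fingers centred on the spigot.
2. Roll the gripper so that one finger pushes a boss.

I'll move above the flange first and measure again.

Request:
step_arm([
  {"fingers": -1, "dx": 0.05, "dy": -0.07, "dz": 0, "roll": -10},
  {"fingers": -1, "dx": 0.104, "dy": -0.153, "dz": 0, "roll": -20},
  {"fingers": -1, "dx": 0.104, "dy": -0.153, "dz": 0, "roll": -30},
  {"fingers": -1, "dx": 0.104, "dy": -0.153, "dz": 0, "roll": -40},
  {"fingers": -1, "dx": 0.104, "dy": -0.153, "dz": 0, "roll": -50},
  {"fingers": -1, "dx": 0.104, "dy": -0.153, "dz": 0, "roll": -60},
  {"fingers": -1, "dx": 0.104, "dy": -0.153, "dz": 0, "roll": -70},
  {"fingers": -1, "dx": 0.104, "dy": -0.153, "dz": 0, "roll": -80},
])

```text
time: 1.15
tool_pos: [0.5217, 0.104, 0.2309]
tcp_rot: [-0.265, -3.13, 0.0]
wrist_force: [-0.4, -0.4, 0.2]
width: 0.998
grip_force: 0.0
```

Request:
step_arm([
  {"fingers": -1, "roll": -9},
  {"fingers": -1, "roll": -9},
  {"fingers": -1, "roll": -9},
])

```text
invalid input
```

```bash
python3 - <<'E'
from h import *
print(read_state()["q"].round(3), read_state()["tool_pos"])
c=calibration("wrist");im,d=read_camera("wrist");cv2.imwrite("pics/w1.png",im)
np.savez("w1.npz",im=im,d=d,**{k:np.array(v) for k,v in c.items()})
E
```

```text
[ 0.15  -0.007  1.908  0.     1.241 -1.252] [0.5216686  0.10398813 0.23092641]
```

View pics/w1.png

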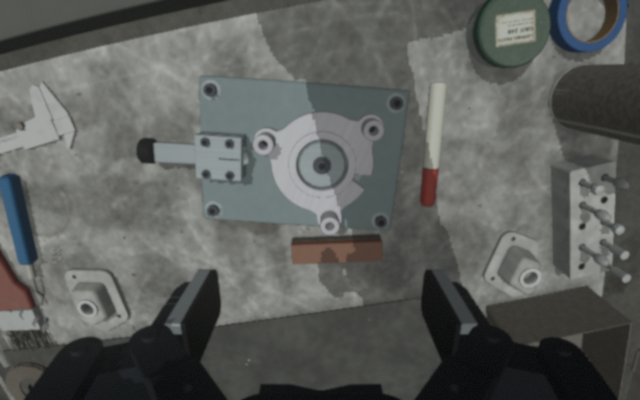

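The picture shows the spigot screw at (322,165), bosses at (265,144), (372,128) and (330,224), the notch at about (358,184), the guide line ending at (242,159) and the knob end at (138,150). I'll refine those numerically.

```bash
python3 - <<'E'
from h import *
z=np.load("w1.npz");c={k:z[k] if k!="k1" else float(z[k]) for k in("intrinsics","k1","world_to_cam")};im=z["im"];g=cv2.cvtColor(im,cv2.COLOR_BGR2GRAY)
def dark(u,v,r,f=.5):
    # centroid of dark hole near (u,v)
    p=g[v-r:v+r+1,u-r:u+r+1].astype(float);w=np.clip(np.percentile(p,60)-(1-f)*0-p-15,0,None)
    yy,xx=np.mgrid[-r:r+1,-r:r+1];return u+(w*xx).sum()/w.sum(),v+(w*yy).sum()/w.sum()
sp=onz(c,*dark(322,165,8),.043)
print("spig",sp.round(4))
for n,u,v in[("b0",265,144),("b1",372,128),("b2",330,224)]:
    q=dark(u,v,6);P=onz(c,*q,.052);r=P-sp;print(n,np.round(q,1),P.round(4),np.hypot(*r[:2]).round(4),np.degrees(np.arctan2(r[1],r[0])).round(1))
hs=[(210,90),(396,103),(213,210),(380,221)]
H=[onz(c,*dark(*h,5),.016) for h in hs];H=np.array(H);print("screws",H.round(4).tolist(),H.mean(0))
e=H[0]-H[1];f=H[2]-H[3];print("-y dir",[np.degrees(np.arctan2(a[1],a[0])).round(1) for a in(e,f)])
lo=[onz(c,u,v,.043) for u,v in((219,158),(242,159))];a=lo[0]-sp;print("line",[ (l-sp).round(4) for l in lo],[np.degrees(np.arctan2(*(l-sp)[1::-1])).round(1) for l in lo])
m=(g<45)[135:167,130:160];yy,xx=np.nonzero(m);print("knob px",xx.min()+130,xx.max()+130,yy.min()+135,yy.max()+135)
for u in(136,138,140):print(onz(c,u,150,.025).round(4))
k=onz(c,138,150.5,.025)-sp;print("knob",np.hypot(*k[:2]),np.degrees(np.arctan2(k[1],k[0])))
for u,v in((356,180),(366,178),(360,190)):
    r=onz(c,u,v,.032)-sp;print("notch",np.hypot(*r[:2]).round(4),np.degrees(np.arctan2(r[1],r[0])).round(1))
E
```

```text
spig [0.5191 0.1065 0.043 ]
b0 [262.9 144. ] [0.4881 0.0562 0.052 ] 0.059 -121.6
b1 [372.7 129.5] [0.4918 0.1556 0.052 ] 0.0562 119.1
b2 [329.4 225.1] [0.5766 0.1028 0.052 ] 0.0576 -3.7
screws [[0.4327, 0.009, 0.016], [0.4759, 0.1862, 0.016], [0.5549, -0.0208, 0.016], [0.5982, 0.1566, 0.016]] [0.51543529 0.08275356 0.016     ]
-y dir [np.float64(-103.7), np.float64(-103.7)]
line [array([-0.0237, -0.0958,  0.    ]), array([-0.0191, -0.0745,  0.    ])] [np.float64(-103.9), np.float64(-104.3)]
knob px 138 154 139 161
[ 0.4759 -0.0759  0.025 ]
[ 0.4763 -0.0739  0.025 ]
[ 0.4767 -0.0719  0.025 ]
knob 0.18546600774941227 -103.18472784177693
notch 0.0368 52.2
notch 0.045 60.4
notch 0.0461 43.3
```

Request:
step_arm([
  {"fingers": -1, "dx": 0.002, "dy": 0.0015, "dz": 0.05, "roll": -8},
  {"fingers": -1, "dx": 0.002, "dy": 0.0015, "dz": 0.1, "roll": -8},
  {"fingers": -1, "dx": 0.002, "dy": 0.0015, "dz": 0.15, "roll": -8},
  {"fingers": -1, "dx": 0.002, "dy": 0.0015, "dz": 0.17, "roll": -8},
  {"fingers": -1, "dx": 0.002, "dy": 0.0015, "dz": 0.18, "roll": -8},
  {"fingers": -1, "dx": 0.002, "dy": 0.0015, "dz": 0.18, "roll": -8},
])

```text
time: 1.95
tool_pos: [0.5201, 0.1058, 0.051]
tcp_rot: [-0.056, -3.14, 0.0]
wrist_force: [0.5, -0.2, 0.0]
width: 0.998
grip_force: 0.0
```

```bash
python3 - <<'E'
from h import *
print(read_state()["wrist_force"],read_state()["q"])
im,d=read_camera("side");cv2.imwrite("pics/s1.png",cv2.resize(im[170:290,260:420],None,fx=5,fy=5,interpolation=cv2.INTER_CUBIC))
E
```

```text
[ 0.47466772 -0.17829002  0.04604387] [ 1.53719469e-01  1.78596497e-01  2.07183070e+00  2.91281033e-05
  8.91977725e-01 -1.38116166e+00]
```

View pics/s1.png

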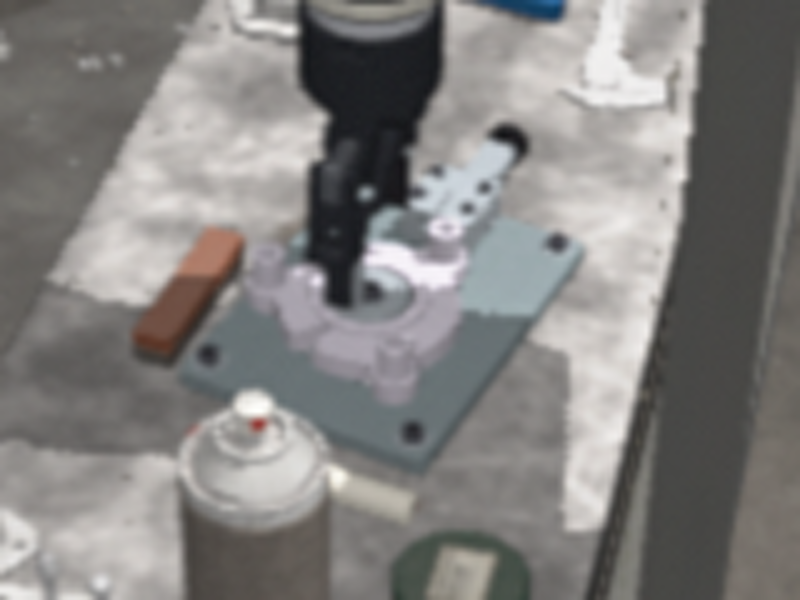

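The side crop shows the near fingertip at (345,305), hanging over the hub between bosses, clear of everything. I'll check its height from that ray.

```bash
python3 - <<'E'
from h import *
c=calibration("side")
for p in((329,231),(331,231),(326,229)):
  o,d=ray(c,*p)
  print([(y,(o+d*(y-o[1])/d[1]).round(4)[[0,2]]) for y in(.145,.152,.16)])
E
```

```text
[(0.145, array([0.5199, 0.06  ])), (0.152, array([0.5181, 0.0661])), (0.16, array([0.516 , 0.0732]))]
[(0.145, array([0.5145, 0.0612])), (0.152, array([0.5127, 0.0673])), (0.16, array([0.5107, 0.0744]))]
[(0.145, array([0.5281, 0.065 ])), (0.152, array([0.5262, 0.0711])), (0.16, array([0.524 , 0.0781]))]
```

Request:
step_arm([
  {"fingers": -1, "dx": 0, "dy": 0, "dz": 0.005, "roll": 0},
  {"fingers": -1, "dx": 0, "dy": 0, "dz": 0.01, "roll": 0},
  {"fingers": -1, "dx": 0, "dy": 0, "dz": 0.01, "roll": 0},
])

```text
time: 2.38
tool_pos: [0.52, 0.1058, 0.0411]
tcp_rot: [-0.055, -3.141, 0.0]
wrist_force: [0.4, 0.5, -0.6]
width: 1.001
grip_force: 0.0
```

The open fingertips stand about 13 mm above the TCP, as the spec says. I'll lower to TCP 0.029, which puts the tips at about 0.042.

Request:
step_arm([
  {"fingers": -1, "dx": 0, "dy": 0, "dz": 0.006, "roll": 0},
  {"fingers": -1, "dx": 0, "dy": 0, "dz": 0.012, "roll": 0},
  {"fingers": -1, "dx": 0, "dy": 0, "dz": 0.012, "roll": 0},
])

```text
time: 2.75
tool_pos: [0.5195, 0.1057, 0.0284]
tcp_rot: [-0.055, -3.139, 0.0]
wrist_force: [0.6, 0.6, 0.4]
width: 0.997
grip_force: 0.0
```

Request:
step_arm([
  {"fingers": -1, "dx": 0, "dy": 0, "dz": 0, "roll": 4},
  {"fingers": -1, "dx": 0, "dy": 0, "dz": 0, "roll": 8},
  {"fingers": -1, "dx": 0, "dy": 0, "dz": 0, "roll": 12},
  {"fingers": -1, "dx": 0, "dy": 0, "dz": 0, "roll": 16},
  {"fingers": -1, "dx": 0, "dy": 0, "dz": 0, "roll": 20},
  {"fingers": -1, "dx": 0, "dy": 0, "dz": 0, "roll": 24},
])

```text
time: 3.5
tool_pos: [0.5215, 0.1057, 0.0297]
tcp_rot: [0.709, 3.058, 0.0]
wrist_force: [1.8, -0.7, -0.6]
width: 1.001
grip_force: 1.0
```

```bash
python3 - <<'E'
from h import *
s=read_state();print(s["wrist_force"],s["torque"],s["q"][5])
im,d=read_camera("side");cv2.imwrite("pics/s2.png",cv2.resize(im[170:290,260:420],None,fx=5,fy=5,interpolation=cv2.INTER_CUBIC))
E
```

```text
[ 1.84074599 -0.6846861  -0.63220076] [-0.08649547 -0.29062037  0.12120807] -0.9612023336029757
```

View pics/s2.png

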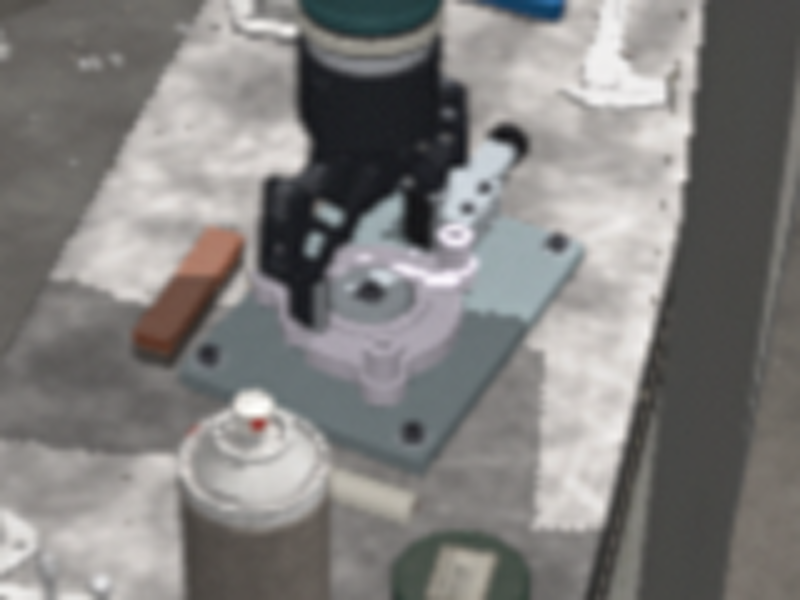

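The flange is turning, with about 2 N on the wrist. The bosses are now at about (455,238) and (385,360) in the crop. I'll keep rolling.

Request:
step_arm([
  {"fingers": -1, "dx": 0, "dy": 0, "dz": 0, "roll": 7},
  {"fingers": -1, "dx": 0, "dy": 0, "dz": 0, "roll": 14},
  {"fingers": -1, "dx": 0, "dy": 0, "dz": 0, "roll": 21},
  {"fingers": -1, "dx": 0, "dy": 0, "dz": 0, "roll": 28},
  {"fingers": -1, "dx": 0, "dy": 0, "dz": 0, "roll": 35},
  {"fingers": -1, "dx": 0, "dy": 0, "dz": 0, "roll": 42},
  {"fingers": -1, "dx": 0, "dy": 0, "dz": 0, "roll": 49},
  {"fingers": -1, "dx": 0, "dy": 0, "dz": 0, "roll": 56},
])

```text
time: 4.55
tool_pos: [0.5205, 0.1051, 0.0294]
tcp_rot: [2.063, 2.368, -0.001]
wrist_force: [-0.2, -3.8, 1.3]
width: 1.001
grip_force: 1.6
```

Request:
step_arm([
  {"fingers": -1, "dx": 0, "dy": 0, "dz": 0, "roll": 7},
  {"fingers": -1, "dx": 0, "dy": 0, "dz": 0, "roll": 14},
  {"fingers": -1, "dx": 0, "dy": 0, "dz": 0, "roll": 21},
  {"fingers": -1, "dx": 0, "dy": 0, "dz": 0, "roll": 28},
  {"fingers": -1, "dx": 0, "dy": 0, "dz": 0, "roll": 35},
  {"fingers": -1, "dx": 0, "dy": 0, "dz": 0, "roll": 42},
  {"fingers": -1, "dx": 0, "dy": 0, "dz": 0, "roll": 49},
  {"fingers": -1, "dx": 0, "dy": 0, "dz": 0, "roll": 56},
])

```text
time: 5.55
tool_pos: [0.5189, 0.1048, 0.0291]
tcp_rot: [2.933, 1.123, -0.006]
wrist_force: [-2.7, -4.3, 3.2]
width: 1.002
grip_force: 2.7
```

```bash
python3 - <<'E'
from h import *
s=read_state();print(s["wrist_force"],s["torque"],s["q"][5],s["tool_pos"],s["tcp_rot"])
c=calibration("wrist");im,d=read_camera("wrist");cv2.imwrite("pics/w3.png",im)
np.savez("w3.npz",im=im,d=d,**{k:np.array(v) for k,v in c.items()})
E
```

```text
[-2.74979994 -4.25318571  3.16655596] [-0.47518116  0.55848198  0.28399653] 0.9939874221170564 [0.51892707 0.10475994 0.02909856] [ 2.93333337  1.12282738 -0.00555189]
```

View pics/w3.png

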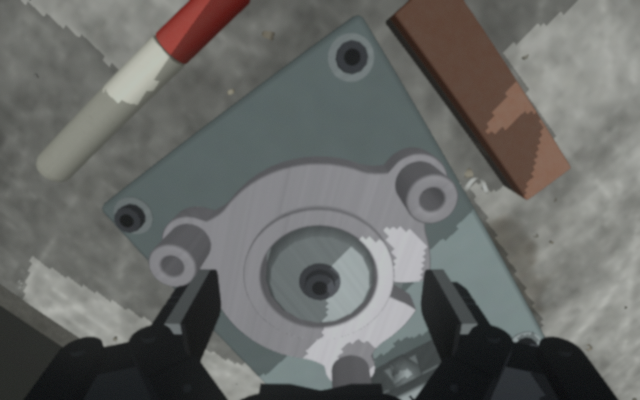

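From close by: screw at (320,283), boss tops at (172,266) and (431,197), the notch at about (400,308).

```bash
cat > m.py <<'E'
from h import *
import sys
def meas(c,b1,b2,sc):
    S=np.array([.520,.1058]);sp=onz(c,*sc,.043);print("screw",sp[:2].round(4))
    P=[onz(c,*b,.052)[:2] for b in(b1,b2)];d=P[1]-P[0]
    print("bosses",np.round(P,4).tolist(),"apart",np.hypot(*d).round(4),"want .1005")
    for p,o in zip(P,(0,0)):
        r=p-sp[:2];print(np.hypot(*r).round(4),np.degrees(np.arctan2(r[1],r[0])).round(1))
    print("chord dir",np.degrees(np.arctan2(d[1],d[0])).round(2))
E
python3 - <<'E'
from m import *
z=np.load("w3.npz");c={k:z[k] if k!="k1" else float(z[k]) for k in("intrinsics","k1","world_to_cam")}
meas(c,(172,266),(431,197),(320,285))
E
```

```text
screw [0.5209 0.1055]
bosses [[0.4934, 0.1568], [0.5782, 0.1041]] apart 0.0999 want .1005
0.0583 118.2
0.0573 -1.4
chord dir -31.86
```

The bosses are 99.9 mm apart against an expected 100.5 mm. boss_1 is at 118.3° and needs to be at 76.3°, so about 42° more. I'll roll 38° and check.

Request:
step_arm([
  {"fingers": -1, "dx": 0, "dy": 0, "dz": 0, "roll": 6},
  {"fingers": -1, "dx": 0, "dy": 0, "dz": 0, "roll": 12},
  {"fingers": -1, "dx": 0, "dy": 0, "dz": 0, "roll": 18},
  {"fingers": -1, "dx": 0, "dy": 0, "dz": 0, "roll": 24},
  {"fingers": -1, "dx": 0, "dy": 0, "dz": 0, "roll": 30},
  {"fingers": -1, "dx": 0, "dy": 0, "dz": 0, "roll": 35},
  {"fingers": -1, "dx": 0, "dy": 0, "dz": 0, "roll": 38},
  {"fingers": -1, "dx": 0, "dy": 0, "dz": 0, "roll": 38},
])

```text
time: 6.6
tool_pos: [0.5166, 0.1052, 0.0287]
tcp_rot: [3.138, 0.115, -0.012]
wrist_force: [-9.4, -2.1, 7.0]
width: 1.0
grip_force: 5.4
```

```bash
python3 - <<'E'
from h import *
s=read_state();print(s["wrist_force"],s["q"][5],s["tool_pos"])
c=calibration("wrist");im,d=read_camera("wrist");cv2.imwrite("pics/w4.png",im)
np.savez("w4.npz",im=im,d=d,**{k:np.array(v) for k,v in c.items()})
E
```

```text
[-9.35485254 -2.11355239  7.01536313] 1.65166050867967 [0.51658641 0.10523146 0.02872289]
```

View pics/w4.png

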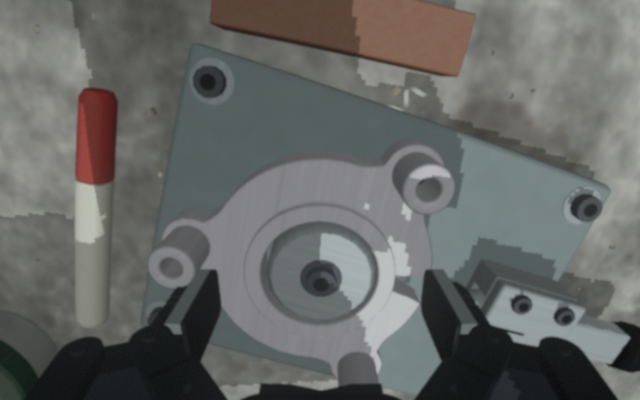

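Boss tops are at (172,266) and (428,188), and the screw is at (320,280).

```bash
python3 - <<'E'
from m import *
z=np.load("w4.npz");c={k:z[k] if k!="k1" else float(z[k]) for k in("intrinsics","k1","world_to_cam")}
meas(c,(172,266),(429,188),(320,281))
W=c["world_to_cam"];print(W[:3,:3].round(3))
a=onz(c,210,82,.016);b=onz(c,585,207,.016);e=b-a;print("plate dir",np.degrees(np.arctan2(e[1],e[0])))
E
```

```text
screw [0.5214 0.105 ]
bosses [[0.5292, 0.1621], [0.5671, 0.0702]] apart 0.0994 want .1005
0.0576 82.2
0.0575 -37.3
chord dir -67.55
[[ 0.074 -0.997  0.001]
 [ 0.941  0.069 -0.333]
 [ 0.332  0.026  0.943]]
plate dir -103.63019794159095
```

boss_1 is at 82.4°, so 6° to go. I'll raise the tool 2 mm to take off the rub and continue.

Request:
step_arm([
  {"fingers": -1, "dx": 0, "dy": 0, "dz": -0.002, "roll": 0},
  {"fingers": -1, "dx": 0, "dy": 0, "dz": -0.002, "roll": 2},
  {"fingers": -1, "dx": 0, "dy": 0, "dz": -0.002, "roll": 4},
  {"fingers": -1, "dx": 0, "dy": 0, "dz": -0.002, "roll": 6},
  {"fingers": -1, "dx": 0, "dy": 0, "dz": -0.002, "roll": 6},
])

```text
time: 7.28
tool_pos: [0.5184, 0.105, 0.03]
tcp_rot: [3.14, -0.053, -0.006]
wrist_force: [-3.0, -4.7, -2.8]
width: 1.002
grip_force: 2.6
```

```bash
cat >> m.py <<'E'
def snap(name,guess):
    s=read_state();print(s["wrist_force"].round(1),s["tool_pos"].round(4),s["q"][5].round(3))
    c=calibration("wrist");im,d=read_camera("wrist");cv2.imwrite(f"pics/{name}.png",im)
    g=cv2.cvtColor(im,cv2.COLOR_BGR2GRAY);out=[]
    for u,v in guess:
        r=9;p=g[v-r:v+r+1,u-r:u+r+1].astype(float);w=np.clip(np.percentile(p,40)-8-p,0,None)
        yy,xx=np.mgrid[-r:r+1,-r:r+1];w=w*(xx**2+yy**2<=81);out.append((u+(w*xx).sum()/w.sum(),v+(w*yy).sum()/w.sum()))
    print(np.round(out,1).tolist());meas(c,*out);return im
E
python3 - <<'E'
from m import *
snap("w5",[(172,266),(428,188),(320,280)])
E
```

```text
[-3.  -4.7 -2.8] [0.5184 0.105  0.03  ] 1.759
[[166.4, 261.3], [433.8, 189.4], [318.9, 285.3]]
screw [0.5203 0.1049]
bosses [[0.5383, 0.1628], [0.5638, 0.0626]] apart 0.1033 want .1005
0.0606 72.6
0.0607 -44.1
chord dir -75.71
```

```bash
cat >> m.py <<'E'
def hough(im,u,v,w=45,r=(18,28)):
    g=cv2.medianBlur(cv2.cvtColor(im,cv2.COLOR_BGR2GRAY)[v-w:v+w,u-w:u+w],3)
    h=cv2.HoughCircles(g,cv2.HOUGH_GRADIENT_ALT,1.2,5,param1=120,param2=.5,minRadius=r[0],maxRadius=r[1])
    return [] if h is None else [(round(float(a+u-w),1),round(float(b+v-w),1),round(float(q),1)) for a,b,q in h[0][:,:3]]
E
python3 - <<'E'
from m import *
for n in("w3","w4","w5"):
    im=cv2.imread(f"pics/{n}.png");v=197 if n=="w3" else 188
    print(n,[[hough(im,a,b,35,r) for r in((6,13),(14,28))] for a,b in((172,266),(430,v),(320,281))])
E
```

```text
w3 [[[(174.2, 267.0, 10.2)], [(169.4, 269.4, 20.9)]], [[], [(433.4, 200.4, 24.7), (420.2, 186.0, 24.7)]], [[(318.6, 288.0, 8.5)], [(318.6, 284.4, 18.6)]]]
w4 [[[(167.0, 265.8, 9.6)], [(168.2, 269.4, 22.2)]], [[(427.4, 190.2, 12.3)], [(428.6, 190.2, 24.6)]], [[(319.8, 284.4, 8.4)], [(318.6, 278.4, 19.4)]]]
w5 [[[(174.2, 263.4, 10.9)], [(170.6, 268.2, 21.0)]], [[(432.2, 197.4, 12.1)], [(433.4, 198.6, 24.1), (419.0, 180.6, 23.4)]], [[], [(321.0, 280.8, 19.0)]]]
```

```bash
python3 - <<'E'
from m import *
c=calibration("wrist")
meas(c,(171.5,266),(433,198),(321,281))
z=np.load("w4.npz");c={k:z[k] if k!="k1" else float(z[k]) for k in("intrinsics","k1","world_to_cam")}
meas(c,(168.2,268),(428.5,190.2),(320,280))
E
```

```text
screw [0.5223 0.1039]
bosses [[0.5362, 0.1611], [0.5606, 0.0627]] apart 0.1014 want .1005
0.0588 76.3
0.0563 -47.1
chord dir -76.09
screw [0.5219 0.105 ]
bosses [[0.5282, 0.1636], [0.5663, 0.0702]] apart 0.1009 want .1005
0.0589 83.9
0.0565 -38.0
chord dir -67.77
```

Request:
step_arm([
  {"fingers": -1, "dx": 0, "dy": 0, "dz": -0.002, "roll": -6},
  {"fingers": -1, "dx": 0, "dy": 0, "dz": -0.002, "roll": -10},
  {"fingers": -1, "dx": 0, "dy": 0, "dz": -0.03, "roll": -10},
  {"fingers": -1, "dx": 0, "dy": 0, "dz": -0.08, "roll": -10},
  {"fingers": -1, "dx": 0, "dy": 0, "dz": -0.12, "roll": -10},
  {"fingers": -1, "dx": 0, "dy": 0, "dz": -0.12, "roll": -10},
])

```text
time: 8.07
tool_pos: [0.5248, 0.107, 0.1566]
tcp_rot: [-3.132, -0.219, -0.018]
wrist_force: [0.6, -0.7, 0.4]
width: 1.001
grip_force: 0.0
```

```bash
python3 - <<'E'
from h import *
c=calibration("wrist");im,d=read_camera("wrist")
np.savez("w6.npz",im=im,d=d,**{k:np.array(v) for k,v in c.items()})
S=np.array([.5205,.1055])
def P(deg,r,z):
    a=np.radians(deg);return np.array([S[0]+r*np.cos(a),S[1]+r*np.sin(a),z])
for n,p in[("scr",np.array([*S,.043])),("b1",P(74,.058,.052)),("b0",P(-46,.058,.052)),("b2",P(194,.058,.052)),("notch",P(-105,.046,.032)),("knob",P(-103.5,.186,.025))]:print(n,np.round(proj(c,p),1))
# upscaled crop, kept within 800x600
x0,y0,x1,y1=150,40,550,330
cv2.imwrite("pics/w6.png",cv2.convertScaleAbs(cv2.resize(im[y0:y1,x0:x1],None,fx=2,fy=2,interpolation=cv2.INTER_CUBIC),alpha=1.4))
E
```

```text
scr [320.6 201.6]
b1 [246.5 174.3]
b0 [387.1 160. ]
b2 [328.2 274.7]
notch [373.3 218.4]
knob [516.4 268.3]
```

View pics/w6.png

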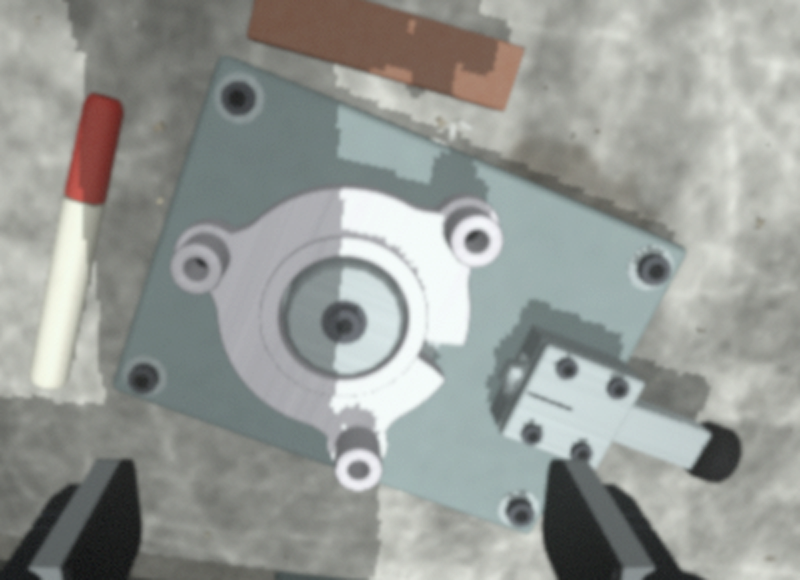

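The crop shows boss tops at (197,264), (476,240) and (358,469), the notch mouth between (465,345) and (442,380), the guide line from (528,393) to (572,409), plate screws at (239,98), (653,269), (519,511) and (143,378), and the knob end near (738,458). I'll compute the angles.

```bash
python3 - <<'E'
from h import *
z=np.load("w6.npz");c={k:z[k] if k!="k1" else float(z[k]) for k in("intrinsics","k1","world_to_cam")}
w=lambda x,y,h:onz(c,150+x/2,40+y/2,h)[:2]
ang=lambda d:np.degrees(np.arctan2(d[1],d[0])).round(2)
b1,b0,b2=w(197,264,.052),w(476,240,.052),w(358,469,.052)
for p,q in((b1,b0),(b0,b2),(b2,b1)):print(np.hypot(*(q-p)).round(4),ang(q-p))
print("b1 from chords",ang(b0-b1)+150,ang(b2-b0)+270,ang(b1-b2)+30,"from midpoint",ang(b1-(b0+b2)/2), "centre",(b0+b1+b2)/3)
s=[w(*p,.016) for p in((239,98),(653,269),(519,511),(143,378))]
print("-y:",ang(s[1]-s[0]),ang(s[2]-s[3]),"perp",ang(s[3]-s[0])-0,ang(s[2]-s[1]))
print("line",ang(w(572,409,.043)-w(528,393,.043)),"from screw",ang(w(550,401,.043)-w(344,322,.043)),w(344,322,.043))
n=(w(465,345,.032)+w(442,380,.032))/2;print("notch",ang(n-w(344,322,.043)),np.hypot(*(n-w(344,322,.043))))
# knob dark blob outline
im=z["im"];g=cv2.cvtColor(im,cv2.COLOR_BGR2GRAY);m=np.zeros_like(g);m[245:285,490:530]=(g[245:285,490:530]<40)
k=max(cv2.findContours(m,0,1)[0],key=cv2.contourArea)[:,0].astype(float)
for h in(.038,.025):
    Q=np.array([onz(c,u,v,h)[:2] for u,v in k])-np.array([.5205,.1055]);y=np.array([np.cos(np.radians(-103.65)),np.sin(np.radians(-103.65))]);x=np.array([-y[1],y[0]])
    print("knob along",(Q@y).min().round(4),(Q@y).max().round(4),"across",(Q@x).min().round(4),(Q@x).max().round(4))
E
```

```text
0.0994 -76.91
0.1002 163.95
0.1011 43.09
b1 from chords 73.09 433.95 73.09 from midpoint 72.8 centre [0.52125496 0.10466313]
-y: -103.73 -103.63 perp 166.13 166.09
line -102.98 from screw -103.96 [0.52111347 0.10449328]
notch -107.37 0.04887899435500311
knob along 0.1575 0.1776 across -0.0084 0.0137
knob along 0.1669 0.188 across -0.0128 0.0104
```

boss_1 is at 73.2° against a target of 76.3°, so the flange is 3° past. I'll nudge it back with the other side of the fingers.

Request:
step_arm([
  {"fingers": -1, "dx": 0, "dy": 0, "dz": 0.06, "roll": 0},
  {"fingers": -1, "dx": 0, "dy": 0, "dz": 0.095, "roll": 0},
  {"fingers": -1, "dx": 0, "dy": 0, "dz": 0.095, "roll": 0},
])

```text
time: 8.5
tool_pos: [0.5158, 0.1053, 0.0516]
tcp_rot: [3.133, 0.219, -0.015]
wrist_force: [-0.2, -0.6, -0.6]
width: 1.0
grip_force: 0.0
```

Request:
step_arm([
  {"fingers": -1, "dx": 0, "dy": 0, "dz": 0, "roll": 0},
  {"fingers": -1, "dx": 0, "dy": 0, "dz": 0, "roll": 0},
])

```text
time: 8.75
tool_pos: [0.5221, 0.1062, 0.0582]
tcp_rot: [-3.134, -0.219, -0.006]
wrist_force: [-0.0, 0.4, -0.2]
width: 1.001
grip_force: 0.0
```

Request:
step_arm([
  {"fingers": -1, "dx": -0.001, "dy": 0.001, "dz": 0.01, "roll": 0},
  {"fingers": -1, "dx": -0.001, "dy": 0.001, "dz": 0.02, "roll": 0},
  {"fingers": -1, "dx": -0.001, "dy": 0.001, "dz": 0.027, "roll": 0},
  {"fingers": -1, "dx": -0.001, "dy": 0.001, "dz": 0.027, "roll": -6},
  {"fingers": -1, "dx": -0.001, "dy": 0.001, "dz": 0.027, "roll": -12},
  {"fingers": -1, "dx": -0.001, "dy": 0.001, "dz": 0.027, "roll": -18},
  {"fingers": -1, "dx": -0.001, "dy": 0.001, "dz": 0.027, "roll": -20},
  {"fingers": -1, "dx": -0.001, "dy": 0.001, "dz": 0.027, "roll": -20},
])

```text
time: 9.75
tool_pos: [0.5184, 0.1045, 0.0286]
tcp_rot: [-3.049, -0.758, 0.003]
wrist_force: [-2.8, -0.2, -0.6]
width: 0.993
grip_force: 1.1
```

Request:
step_arm([
  {"fingers": -1, "dx": 0, "dy": 0, "dz": 0, "roll": -1.2},
  {"fingers": -1, "dx": 0, "dy": 0, "dz": 0, "roll": -2.4},
  {"fingers": -1, "dx": 0, "dy": 0, "dz": 0, "roll": -3.6},
  {"fingers": -1, "dx": 0, "dy": 0, "dz": 0, "roll": -3.6},
])

```text
time: 10.25
tool_pos: [0.519, 0.1048, 0.0289]
tcp_rot: [-3.022, -0.855, 0.001]
wrist_force: [-2.9, 0.7, -1.9]
width: 0.998
grip_force: 1.6
```

```bash
python3 - <<'E'
from m import *
c=calibration("wrist");im,d=read_camera("wrist");cv2.imwrite("pics/w7.png",im)
S=(.5211,.1046)
for t in(73.2,76.3):
  for k in(t,t-120,t+120):
    a=np.radians(k);q=proj(c,np.array([S[0]+.058*np.cos(a),S[1]+.058*np.sin(a),.052]));print(t,np.round(q,1),end=" ")
    u,v=map(int,q)
    if 40<v<360: print(hough(im,u,v,36,(6,13)),hough(im,u,v,36,(14,28)))
E
```

```text
73.2 [212.3 193.5] [] [(200.0, 205.0, 24.1), (214.4, 189.4, 24.4)]
73.2 [469. 272.] [(465.6, 262.4, 11.1)] [(468.0, 264.8, 22.8)]
73.2 [280.4 401.5] 76.3 [206.5 199.2] [] [(200.0, 205.0, 24.2), (214.4, 189.4, 24.4)]
76.3 [468.3 265. ] [(465.6, 262.6, 10.6)] [(466.8, 263.8, 24.2)]
76.3 [287.1 403. ]
```

```bash
python3 - <<'E'
from m import *
c=calibration("wrist");meas(c,(200,205),(466.8,264),(320,280))
E
```

```text
screw [0.5233 0.1065]
bosses [[0.5317, 0.162], [0.5631, 0.0653]] apart 0.1017 want .1005
0.0561 81.4
0.0573 -46.0
chord dir -71.99
```

Request:
step_arm([
  {"fingers": -1, "dx": 0, "dy": 0, "dz": 0, "roll": 5},
  {"fingers": -1, "dx": 0, "dy": 0, "dz": 0, "roll": 10},
  {"fingers": -1, "dx": 0, "dy": 0, "dz": -0.02, "roll": 10},
  {"fingers": -1, "dx": 0, "dy": 0, "dz": -0.06, "roll": 10},
  {"fingers": -1, "dx": 0, "dy": 0, "dz": -0.1, "roll": 10},
  {"fingers": -1, "dx": 0, "dy": 0, "dz": -0.125, "roll": 10},
  {"fingers": -1, "dx": 0, "dy": 0, "dz": -0.125, "roll": 10},
  {"fingers": -1, "dx": 0, "dy": 0, "dz": -0.125, "roll": 10},
])

```text
time: 11.3
tool_pos: [0.5197, 0.1047, 0.1539]
tcp_rot: [3.086, 0.589, 0.001]
wrist_force: [-1.3, -0.3, -0.2]
width: 0.998
grip_force: 0.0
```

```bash
python3 - <<'E'
from m import *
c=calibration("wrist");im,d=read_camera("wrist");cv2.imwrite("pics/w8.png",im)
S=(.5211,.1046);P=[]
for k in(76.3,-43.7,196.3):
    a=np.radians(k);q=proj(c,np.array([S[0]+.058*np.cos(a),S[1]+.058*np.sin(a),.052]));u,v=map(int,q)
    i=hough(im,u,v,26,(4,9));o=hough(im,u,v,26,(10,19));print(np.round(q,1),i,o)
E
```

```text
[251.5 151.7] [] [(253.8, 150.2, 15.3)]
[395.1 164.8] [] [(393.0, 163.2, 13.7)]
[312.9 268.2] [] [(314.8, 269.6, 11.5)]
```

```bash
python3 - <<'E'
from m import *
c=calibration("wrist");im=cv2.imread("pics/w8.png");f=6
ang=lambda d:np.degrees(np.arctan2(d[1],d[0]))
def go(im,c,G):
    B=[]
    for u,v in G:
        p=cv2.resize(im[v-20:v+20,u-20:u+20],None,fx=f,fy=f,interpolation=cv2.INTER_CUBIC);g=cv2.GaussianBlur(cv2.cvtColor(p,cv2.COLOR_BGR2GRAY),(0,0),3)
        r=[]
        for R in((24,42),(60,84)):
            h=cv2.HoughCircles(g,cv2.HOUGH_GRADIENT,1,20,param1=60,param2=12,minRadius=R[0],maxRadius=R[1])
            r+= [] if h is None else [tuple(np.round((u-20+(h[0][0][0]+.5)/f-.5,v-20+(h[0][0][1]+.5)/f-.5,h[0][0][2]/f),1))]
        print((u,v),[tuple(map(float,x)) for x in r]);B.append(onz(c,*r[-1][:2],.052)[:2])
    b1,b0,b2=B;print([np.hypot(*d).round(4) for d in(b0-b1,b2-b0,b1-b2)],"b1 ang",ang(b0-b1)+150,ang(b2-b0)%360-90,ang(b1-b2)+30,"centre",sum(B)/3)
go(im,c,[(252,151),(394,164),(314,268)])
z=np.load("w6.npz");go(z["im"],{k:z[k] if k!="k1" else float(z[k]) for k in("intrinsics","k1","world_to_cam")},[(249,172),(388,160),(329,274)])
E
```

```text
(252, 151) []Traceback (most recent call last):
  File "<stdin>", line 14, in <module>
  File "<stdin>", line 12, in go
IndexError: list index out of range
```

```bash
python3 - <<'E'
from m import *
ang=lambda d:np.degrees(np.arctan2(d[1],d[0]))
def go(im,c,G):
    B=[];g=cv2.GaussianBlur(cv2.cvtColor(im,cv2.COLOR_BGR2GRAY),(0,0),1.0).astype(float)
    for u,v in G:
        p=g[v-7:v+8,u-7:u+8];yy,xx=np.mgrid[-7:8,-7:8];i=np.argmin(np.where(xx**2+yy**2<49,p,999));a,b=xx.flat[i],yy.flat[i]
        w=np.clip(p.flat[i]+18-p,0,None)*((xx-a)**2+(yy-b)**2<=25);q=(u+(w*xx).sum()/w.sum(),v+(w*yy).sum()/w.sum())
        print(np.round(q,1),end=" ");B.append(onz(c,*q,.052)[:2])
    b1,b0,b2=B;print([np.hypot(*d).round(4) for d in(b0-b1,b2-b0,b1-b2)],"b1 ang",ang(b0-b1)+150,ang(b2-b0)%360-90,ang(b1-b2)+30,"centre",sum(B)/3)
go(cv2.imread("pics/w8.png"),calibration("wrist"),[(253,150),(393,163),(314,269)])
z=np.load("w6.npz");go(z["im"],{k:z[k] if k!="k1" else float(z[k]) for k in("intrinsics","k1","world_to_cam")},[(249,172),(388,160),(329,274)])
E
```

```text
[251.5 151.9] [391.4 160.7] [315.3 268.6] [np.float64(0.0971), np.float64(0.1004), np.float64(0.1011)] b1 ang 77.97812547012981 79.5263046399339 77.14989860996505 centre [0.52108589 0.10516967]
[249.7 171.2] [386.5 158. ] [329.5 274.6] [np.float64(0.0974), np.float64(0.101), np.float64(0.1013)] b1 ang 73.68301567813253 75.0777583180755 72.64815597874579 centre [0.5218886  0.10472589]
```

The flange is within about 1.2° (1 mm) of line, which is good. Next I'll shut the fingers and go behind the knob, with tool x along the fixture's +y.

Request:
step_arm([
  {"fingers": -1, "dx": -0.03, "dy": 0.04, "dz": 0, "roll": -9},
  {"fingers": 0, "dx": -0.06, "dy": 0.085, "dz": 0, "roll": -18},
  {"fingers": 1, "dx": -0.09, "dy": 0.13, "dz": 0, "roll": -27},
  {"fingers": 1, "dx": -0.1214, "dy": 0.1736, "dz": 0, "roll": -36},
  {"fingers": 1, "dx": -0.1214, "dy": 0.1736, "dz": 0, "roll": -46},
  {"fingers": 1, "dx": -0.1214, "dy": 0.1736, "dz": 0, "roll": -54.7},
  {"fingers": 1, "dx": -0.1214, "dy": 0.1736, "dz": 0, "roll": -54.7},
  {"fingers": 1, "dx": -0.1214, "dy": 0.1736, "dz": 0, "roll": -54.7},
])

```text
time: 12.35
tool_pos: [0.47, -0.1011, 0.1533]
tcp_rot: [-2.472, -1.937, 0.002]
wrist_force: [0.5, 0.3, 0.4]
width: 0.004
grip_force: 0.0
```

```bash
python3 - <<'E'
from h import *
c=calibration("wrist");im,d=read_camera("wrist");cv2.imwrite("pics/w9.png",im)
s=read_state();print(s["tool_pos"],s["tcp_rot"],s["q"].round(2),s["width"])
S=np.array([.5211,.1046]);y=np.array([-.236,-.9717])
for L in(.17,.185,.188):print(L,np.round(proj(c,np.array([*(S+L*y),.025])),1),np.round(proj(c,np.array([*(S+L*y),.038])),1))
g=cv2.cvtColor(im,cv2.COLOR_BGR2GRAY)
for u in(312,320,328):print(u,g[150:400:6,u].tolist())
E
```

```text
[ 0.47014435 -0.10110988  0.15354118] [-2.47128169e+00 -1.93815127e+00  1.18246210e-03] [-0.26 -0.04  2.09 -0.    1.09 -0.02] 0.0007249387863012833
0.17 [320.9 133.9] [320.9 136.6]
0.185 [320.9 153.5] [320.9 157.1]
0.188 [320.9 157.3] [320.9 161.1]
312 [71, 125, 116, 110, 114, 114, 108, 120, 125, 135, 139, 144, 145, 150, 118, 179, 177, 152, 76, 75, 76, 74, 75, 73, 74, 98, 57, 27, 27, 26, 25, 24, 26, 25, 25, 24, 20, 22, 38, 70, 23, 15]
320 [61, 118, 113, 115, 122, 122, 113, 117, 123, 134, 139, 145, 146, 147, 138, 134, 173, 149, 38, 38, 38, 35, 35, 31, 32, 36, 36, 37, 34, 32, 32, 31, 29, 34, 129, 128, 131, 135, 120, 121, 74, 16]
328 [85, 128, 118, 112, 112, 118, 111, 118, 125, 134, 142, 133, 138, 137, 138, 129, 160, 152, 76, 75, 75, 73, 72, 73, 72, 97, 81, 28, 26, 23, 22, 25, 25, 21, 22, 29, 27, 45, 78, 125, 33, 14]
```

The tool is aligned, with the knob end about 16 mm ahead of the finger face. I'll descend and then approach in small steps, watching the force.

Request:
step_arm([
  {"fingers": 1, "dx": 0, "dy": 0, "dz": 0.05, "roll": 0},
  {"fingers": 1, "dx": 0, "dy": 0, "dz": 0.1, "roll": 0},
  {"fingers": 1, "dx": 0, "dy": 0, "dz": 0.13, "roll": 0},
  {"fingers": 1, "dx": 0, "dy": 0, "dz": 0.14, "roll": 0},
  {"fingers": 1, "dx": 0, "dy": 0, "dz": 0.14, "roll": 0},
  {"fingers": 1, "dx": 0, "dy": 0, "dz": 0.14, "roll": 0},
])

```text
time: 13.15
tool_pos: [0.472, -0.1017, 0.0158]
tcp_rot: [2.469, 1.939, 0.003]
wrist_force: [-0.6, 0.6, 0.2]
width: 0.001
grip_force: 0.0
```

Request:
step_arm([
  {"fingers": 1, "dx": 0.004, "dy": 0, "dz": 0, "roll": 0},
  {"fingers": 1, "dx": 0.008, "dy": 0, "dz": 0, "roll": 0},
  {"fingers": 1, "dx": 0.012, "dy": 0, "dz": 0, "roll": 0},
  {"fingers": 1, "dx": 0.016, "dy": 0, "dz": 0, "roll": 0},
  {"fingers": 1, "dx": 0.02, "dy": 0, "dz": 0, "roll": 0},
  {"fingers": 1, "dx": 0.024, "dy": 0, "dz": 0, "roll": 0},
  {"fingers": 1, "dx": 0.024, "dy": 0, "dz": 0, "roll": 0},
])

```text
time: 14.02
tool_pos: [0.4761, -0.078, 0.0143]
tcp_rot: [2.47, 1.941, -0.0]
wrist_force: [-1.1, -0.8, 0.4]
width: -0.002
grip_force: 1.0
```

Request:
step_arm([
  {"fingers": 1, "dx": 0.003, "dy": 0, "dz": 0, "roll": 0},
  {"fingers": 1, "dx": 0.006, "dy": 0, "dz": 0, "roll": 0},
  {"fingers": 1, "dx": 0.009, "dy": 0, "dz": 0, "roll": 0},
  {"fingers": 1, "dx": 0.012, "dy": 0, "dz": 0, "roll": 0},
])

```text
time: 14.52
tool_pos: [0.479, -0.0663, 0.0143]
tcp_rot: [-2.471, -1.941, 0.0]
wrist_force: [-1.4, -3.9, 1.5]
width: -0.0
grip_force: 2.1
```

Request:
step_arm([
  {"fingers": 1, "dx": 0.002, "dy": 0, "dz": 0, "roll": 0},
  {"fingers": 1, "dx": 0.004, "dy": 0, "dz": 0, "roll": 0},
  {"fingers": 1, "dx": 0.006, "dy": 0, "dz": 0, "roll": 0},
  {"fingers": 1, "dx": 0.006, "dy": 0, "dz": 0, "roll": 0},
])

```text
time: 15.02
tool_pos: [0.4804, -0.0603, 0.0142]
tcp_rot: [-2.47, -1.94, -0.0]
wrist_force: [-1.0, -2.2, 0.5]
width: -0.004
grip_force: 1.2
```

Request:
step_arm([
  {"fingers": 1, "dx": 0.0015, "dy": 0, "dz": 0, "roll": 0},
  {"fingers": 1, "dx": 0.003, "dy": 0, "dz": 0, "roll": 0},
  {"fingers": 1, "dx": 0.0045, "dy": 0, "dz": 0, "roll": 0},
  {"fingers": 1, "dx": 0.006, "dy": 0, "dz": 0, "roll": 0},
])

```text
time: 15.52
tool_pos: [0.4818, -0.0547, 0.0143]
tcp_rot: [-2.471, -1.941, 0.0]
wrist_force: [-1.0, -4.6, 0.1]
width: 0.003
grip_force: 2.0
```

Request:
step_arm([
  {"fingers": 1, "dx": 0.001, "dy": 0, "dz": 0, "roll": 0},
  {"fingers": 1, "dx": 0.002, "dy": 0, "dz": 0, "roll": 0},
  {"fingers": 1, "dx": 0.003, "dy": 0, "dz": 0, "roll": 0},
])

```text
time: 15.9
tool_pos: [0.4824, -0.0523, 0.0143]
tcp_rot: [2.47, 1.941, -0.001]
wrist_force: [-1.2, -7.2, 0.4]
width: 0.0
grip_force: 3.3
```

Request:
step_arm([
  {"fingers": 1, "dx": 0.001, "dy": 0, "dz": 0, "roll": 0},
  {"fingers": 1, "dx": 0.002, "dy": 0, "dz": 0, "roll": 0},
  {"fingers": 1, "dx": 0.002, "dy": 0, "dz": 0, "roll": 0},
])

```text
time: 16.27
tool_pos: [0.4829, -0.0503, 0.0143]
tcp_rot: [2.47, 1.941, -0.001]
wrist_force: [-1.1, -5.9, -0.1]
width: 0.001
grip_force: 3.1
```

Request:
step_arm([
  {"fingers": 1, "dx": 0.001, "dy": 0, "dz": 0, "roll": 0},
  {"fingers": 1, "dx": 0.001, "dy": 0, "dz": 0, "roll": 0},
])

```text
time: 16.52
tool_pos: [0.4831, -0.0494, 0.0142]
tcp_rot: [2.47, 1.941, -0.001]
wrist_force: [-1.4, -6.8, -0.3]
width: 0.004
grip_force: 3.3
```

Still moving at about 7 N, so the nose is centring the notch. I'll continue.

Request:
step_arm([
  {"fingers": 1, "dx": 0.001, "dy": 0, "dz": 0, "roll": 0},
  {"fingers": 1, "dx": 0.002, "dy": 0, "dz": 0, "roll": 0},
  {"fingers": 1, "dx": 0.002, "dy": 0, "dz": 0, "roll": 0},
])

```text
time: 16.9
tool_pos: [0.4835, -0.0476, 0.0143]
tcp_rot: [2.47, 1.941, -0.002]
wrist_force: [-1.9, -8.0, 0.4]
width: -0.001
grip_force: 3.5
```

Request:
step_arm([
  {"fingers": 1, "dx": 0.001, "dy": 0, "dz": 0, "roll": 0},
  {"fingers": 1, "dx": 0.001, "dy": 0, "dz": 0, "roll": 0},
])

```text
time: 17.15
tool_pos: [0.4838, -0.0467, 0.0142]
tcp_rot: [2.469, 1.941, -0.002]
wrist_force: [-2.5, -7.4, 0.0]
width: 0.0
grip_force: 3.8
```

Request:
step_arm([
  {"fingers": 1, "dx": 0.001, "dy": 0, "dz": 0, "roll": 0},
  {"fingers": 1, "dx": 0.001, "dy": 0, "dz": 0, "roll": 0},
])

```text
time: 17.4
tool_pos: [0.4839, -0.0461, 0.0143]
tcp_rot: [2.469, 1.941, -0.002]
wrist_force: [-2.4, -9.0, 0.5]
width: -0.002
grip_force: 4.6
```

Request:
step_arm([
  {"fingers": 1, "dx": 0.001, "dy": 0, "dz": 0, "roll": 0},
  {"fingers": 1, "dx": 0.001, "dy": 0, "dz": 0, "roll": 0},
])

```text
time: 17.65
tool_pos: [0.4839, -0.046, 0.0143]
tcp_rot: [2.468, 1.941, -0.005]
wrist_force: [-3.4, -12.3, 1.6]
width: -0.002
grip_force: 6.7
```

Request:
step_arm([
  {"fingers": 1, "dx": 0.001, "dy": 0, "dz": 0, "roll": 0},
  {"fingers": 1, "dx": 0.001, "dy": 0, "dz": 0, "roll": 0},
])

```text
time: 17.9
tool_pos: [0.484, -0.0459, 0.0143]
tcp_rot: [2.466, 1.942, -0.006]
wrist_force: [-3.1, -17.7, 0.2]
width: -0.004
grip_force: 8.8
```

The bolt has stopped hard with about 17 N on it. I'll hold there.

Request:
step_arm([
  {"fingers": 1, "dx": -0.0003, "dy": 0, "dz": 0, "roll": 0},
  {"fingers": 1, "dx": -0.0003, "dy": 0, "dz": 0, "roll": 0},
  {"fingers": 1, "dx": -0.0003, "dy": 0, "dz": 0, "roll": 0},
  {"fingers": 1, "dx": -0.0003, "dy": 0, "dz": 0, "roll": 0},
  {"fingers": 1, "dx": -0.0003, "dy": 0, "dz": 0, "roll": 0},
])

```text
time: 18.52
tool_pos: [0.484, -0.0459, 0.0143]
tcp_rot: [2.467, 1.941, -0.006]
wrist_force: [-4.1, -15.7, 0.5]
width: -0.003
grip_force: 8.0
```

```bash
python3 - <<'E'
from m import *
c=calibration("wrist");im,d=read_camera("wrist");cv2.imwrite("pics/w10.png",im)
s=read_state();print(s["wrist_force"],s["tool_pos"])
E
```

```text
[ -4.32367045 -15.6728255    1.42468416] [ 0.48395401 -0.04593806  0.01428306]
```

About 16 N held for over 0.6 s. I'll back off, lift, and verify from above.

Request:
step_arm([
  {"fingers": 1, "dx": -0.005, "dy": 0, "dz": 0, "roll": 0},
  {"fingers": 1, "dx": -0.02, "dy": 0, "dz": 0, "roll": 0},
  {"fingers": 1, "dx": -0.03, "dy": 0, "dz": 0, "roll": 0},
  {"fingers": 1, "dx": -0.03, "dy": 0, "dz": -0.05, "roll": 0},
  {"fingers": 1, "dx": -0.03, "dy": 0, "dz": -0.1, "roll": 0},
  {"fingers": 1, "dx": -0.03, "dy": 0, "dz": -0.14, "roll": 0},
  {"fingers": 1, "dx": -0.03, "dy": 0, "dz": -0.14, "roll": 0},
  {"fingers": 1, "dx": -0.03, "dy": 0, "dz": -0.14, "roll": 0},
])

```text
time: 19.58
tool_pos: [0.477, -0.0726, 0.1537]
tcp_rot: [-2.47, -1.94, 0.0]
wrist_force: [-0.0, -0.8, -0.2]
width: -0.001
grip_force: 0.0
```

```bash
python3 - <<'E'
from h import *
c=calibration("wrist");im,d=read_camera("wrist");cv2.imwrite("pics/w11.png",im)
g=cv2.GaussianBlur(cv2.cvtColor(im,cv2.COLOR_BGR2GRAY),(0,0),.8)
S=np.array([.5211,.1046]);y=np.array([-.236,-.9717])
print(read_state()["wrist_force"],read_state()["tool_pos"])
# brightness along the bolt axis at z=.038 (knob crest), and at same in the earlier start view
z=np.load("w1.npz");c1={k:z[k] if k!="k1" else float(z[k]) for k in("intrinsics","k1","world_to_cam")};g1=cv2.cvtColor(z["im"],cv2.COLOR_BGR2GRAY)
for L in np.arange(.115,.2,.003):
    r=[]
    for cc,gg in((c1,g1),(c,g)):
        u,v=proj(cc,np.array([*(S+L*y),.036]));r.append(int(gg[int(round(v)),int(round(u))]))
    print(round(L,3),r,end="; ")
print()
for k in(76.3,-43.7,196.3):
    a=np.radians(k);print(np.round(proj(c,np.array([S[0]+.058*np.cos(a),S[1]+.058*np.sin(a),.052])),1))
E
```

```text
[-0.49531498 -1.13703678 -0.81036284] [ 0.4763008  -0.07244929  0.15285842]
0.115 [149, 160]; 0.118 [150, 160]; 0.121 [149, 152]; 0.124 [146, 155]; 0.127 [146, 149]; 0.13 [147, 53]; 0.133 [146, 45]; 0.136 [146, 46]; 0.139 [145, 46]; 0.142 [145, 44]; 0.145 [145, 91]; 0.148 [145, 118]; 0.151 [145, 116]; 0.154 [144, 122]; 0.157 [145, 126]; 0.16 [144, 120]; 0.163 [97, 117]; 0.166 [36, 123]; 0.169 [36, 131]; 0.172 [41, 126]; 0.175 [40, 115]; 0.178 [40, 113]; 0.181 [76, 116]; 0.184 [99, 117]; 0.187 [98, 116]; 0.19 [107, 113]; 0.193 [107, 116]; 0.196 [106, 122]; 0.199 [104, 122]; 
[ 320.8 -211.1]
[404.3 -43.8]
[237.1 -43.9]
```

The knob moved about 35 mm beyond its starting slide of 0–3 mm. That is well past the 24.5 mm rim stop, and the bolt stopped hard in the home range. The arm is clear, so I'm handing in.

```bash
python3 -c "
from workcell import *
print(finish_job())"
```

```text
the job is handed in; nothing more can be done
None
```

I handed the job in with the notch turned to the bolt (last measured within about 1.2°, before the bolt centred it), the bolt pushed home under about 16 N held for over 0.6 s, and the arm clear; I saw no judging result.

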